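# Unlock the rotary tin stand and hold the bolt tin at the front

### The arm

A 6-joint arm with a two-finger parallel gripper is mounted at the origin on the work surface. World frame = base frame: x ahead of the robot, y to its left, z up, the work surface at z = 0. Lengths are in m, angles in rad, forces in N, time in s.
With the tool pointing down it reaches from about 0.25 to 0.775 m from the base axis. Payload 4 kg.
Tool frame: the origin (TCP) lies midway between the tips of the shut fingers; the grasp point (between the pads) lies robot.tcp_to_grasp behind it (robot.tcp_to_grasp is the distance from the TCP to the grasp point, in m); y points along the fingers, x is the direction in which the jaws open and shut, and the axes are right-handed (so a half turn about y gives the same grasp; the last joint's range is limited). The gripper opens to 94 mm and grips with 3 to 60 N. Pads are 16 mm wide; open, the fingers measure 119 mm over their backs; the gripper's body (75 mm by 177 mm) begins 78 mm behind the grasp point.
Start: joints at [-1.215, 0.087, 1.371, -0, 1.684, -0.103], TCP at [0.244, -0.493, 0.206] pointing down, gripper open.
Joint ranges: [-3.1, 3.1], [-0.76, 2.03], [0.27, 2.55], [-1.08, 4.22], [0.17, 2.65], [-2.57, 2.57]. Speed limits (rad/s): [2.79, 2.79, 3.14, 3.14, 3.14, 3.14].

### API

Orientations are given as [roll, pitch, yaw] about the fixed x, y, z axes, in that order (R = Rz(yaw) Ry(pitch) Rx(roll)).
In Python, from bench import robot gives the robot as it stands.
- The arm moves only by the tool arm_command, never from a script. Its argument "series" is text: rows parted by semicolons, each of 7 numbers parted by spaces: the turn, a rotation vector about the tool's x, y, z in rad, then the shift along the tool's x, y, z in m, then the finger opening in m, from 0 to 0.094. A call has 1 to 12 rows; each row shifts and turns the pose as measured when the row begins, along the tool's axes as they then stand; what a row does not reach is not made up. A row lasts 1/10 s, in which the tool goes at most 50 mm and 8.59 degrees, less where a joint would pass 70% of its speed; a pose out of reach is approached as far as the arm can. A call with a gripper value outside its range is refused whole. The fingers move at their own pace and stop on an object; the grip force is fixed at half the most. Time passes only in rows, so rows that do not move let the fingers close. It gives the time, the measured TCP pose, the force and the opening at its end, in the units of the state.
- robot.get_obs(): the state, without advancing time (a new reading comes with each control period).
- robot.snapshot(name): name is "scene" or "side" or "wrist"; returns the picture (400x640x3 uint8, blue, green, red); there is no depth.
- robot.camera_params(name): a dict with "fx", "fy", "cx", "cy" (pixels), "distortion" ([k1, k2, p1, p2, k3] as OpenCV has them; the pictures are not rectified), "extrinsics" (4x4, takes a point from camera to world coordinates). Camera axes: x right, y up, looking along -z (the intrinsics and any distortion apply to the point x, -y, -z); pixel columns grow to the right and rows downward; lengths in m; the calibration is good to about 2 mm. A picture is of the moment at which its call begins: read the wrist's pose just before it. camera_params takes no time and is no camera call; for the wrist camera it gives the pose at the moment of the call.
- robot.close_job(): hands the job in, once; it reports no verdict.
Trained networks look in the newest picture that a camera, given by its name, has taken for a name from the list of things; names that differ only in an ending like _2 or _b are one class to them, and where a whole thing is asked for, a point or a joint stands for the part that bears it (a point fixed in the world has none). Each returns a list of dicts, best first, with "score" (0 to 1); they miss things now and then, are a little off and sometimes report something else, mostly with a low value. They report only what shows in the picture. A call takes as long as a camera call. They do not tell look-alikes from the thing itself.
- robot.spot_in(camera, target): "centre" ([x, y, z] in m, in the coordinates of the camera as it stood for that picture, good to about 4 mm: the middle of the surface that is visible of it).
The state is a dict: "time": time; "joint_positions": joint angles; "qvel": joint speeds; "joint_torque": joint torques, N m; "tool_pos": TCP position; "ee_rot": TCP orientation; "wrist_force": force on the tool from outside, world axes, zero at the start; "wrist_torque": the same for the moment, N m; "width": finger opening in m.
Only numpy, scipy, OpenCV 4.12 (cv2) and the standard library are available. Lean on these libraries where they do the work, as an engineer would, in place of code of your own. Each camera call takes 0.05 s, during which the arm holds its last target.

### The job

Unlock the rotary stand: draw its flat locking plate straight up out of the slotted holder and leave it inside the open grey bin. Then grip the stand's upright handle, turn the stand until the tin with the hex bolt standing on its lid faces the pointed nose of the base, and finish there with the handle still gripped, holding the turntable still. Keep every tin seated on the stand and leave the other things on the bench where they are.

Things in the scene. Friction and masses are not known exactly. Their poses are not given: they have to be found in the camera images.
- axis (a point): Centre of the stand's turntable, on its upper face, 28 mm above the bench; does not turn. Axes of the fixed base: -x to the nose (front, roughly towards the robot), +y to the slotted holder, z up. Turntable: diameter 216, turns on a vertical axis here, 0.06 N m friction, stays put. Four ring seats (inner diameter 57, 16 deep), 62 from centre, at joint 0 lying 45 and 135 degrees either side of front.
- front (a point): Fixed point on the centre-to-nose line, 62 mm from the stand's centre, 28 mm above the bench: where a tin's foot centre is when it exactly faces the nose. The nose is a small aluminium cone (30 wide, top 62 above the bench), 144 from the centre, on the dark steel base disc (diameter 230, 12 high).
- turntable (a joint): Turn of the turntable, rad, counter-clockwise seen from above positive, 0 at the start (locked: two 36 mm high lugs on its rim straddle the locking plate with about 2.5 mm play each side). Stops at -3.4 and +3.4.
- handle_top (a point): Centre of the top of the upright handle on the turntable: 175 mm above the bench, 90 mm from the stand's centre, at the front (nose side) when the joint is 0. Round black grip of diameter 18 over the top 62 mm, thinner rod (12) below. All else on the stand but the plate ends below 125 mm above the bench.
- slot (a point): Floor of the slotted holder at the base's +y side, 12 mm above the bench, 148.5 mm from the stand's centre, at the middle of the plate's foot; axes as the stand's. Slot 12 wide (along x), runs along y, open at the top and towards the turntable; its grey cheeks are 14 thick and end 62 mm above the bench.
- plate: Flat aluminium locking plate, 8 (own x) by 75 (own y) by 120 high (own z), about 0.13 to 0.27 kg. Origin at the centre of its lower edge face. At the start it stands upright in the slot, its top 132 mm above the bench and 70 mm above the holder's cheeks.
- plate_mid (a point): Centre of the locking plate, 60 mm above its origin.
- bin_in (a point): Centre of the inner floor (5 mm above the bench) of the open grey bin, fixed to the bench. Outside 140 (own x) by 100 (own y) by 70 high, walls 5; inside 130 by 90.
- tin_bolt: Loose round tin, diameter 55, 70 high, with a dark hex bolt standing on its lid (head 24 across, top 94 above the tin's foot); 0.15 to 0.31 kg. Origin at the centre of its foot. Sits in one of the four seats of the turntable, any of them, with 1 to 1.5 mm play.
- tin_a: Same tin with a flat bare lid, in another seat. Origin at the centre of its foot.
- tin_b: Same tin with a flat bare lid, in another seat. Origin at the centre of its foot.
- tin_c: Same tin with a flat bare lid, in another seat. Origin at the centre of its foot.
- clamp: Bystander: loose aluminium split clamp, a ring of diameter 64 with a block, about 120 long (own x), 30 high, to the right of the stand. Origin at the centre of the ring's underside.
- ring: Bystander: loose steel ring, diameter 84, 18 high, far right of the stand. Origin at the centre of its underside.
- file: Bystander: loose flat file with wooden handle, 260 long (own x, handle to -x), 22 wide and high, to the left beyond the bin. Origin under the file, 120 mm from the handle's end.
- handle: The black grip of the upright handle; it spins freely on its rod, which is fixed to the turntable (see the handle top point). Origin on the handle's axis at the turntable's upper face, 147 mm below its top.
Mind the look-alikes: they are no part of the job. There is more than one size of the plate; the job needs the smaller. What is shaped like the tin_bolt but green is not meant.

How it is judged:
By the outcome, as a careful person would: the job done as asked, in the order asked, and still so for the second after the job is handed in, while the arm keeps its last pose, push and grip.
It also fails if it takes over 58 s, if anything falls off the work surface, if the arm or the gripper's body presses on something with over 40 N, if the wrist force passes 120 N, or if a joint passes its speed limit or range.

## Working session

There is one attempt and no reset: what is moved stays moved. The work goes in short steps, Python scripts to look and compute and a tool call to move; the robot and the scene stay as the last step left them, time stands still between calls to the robot, and variables do not carry over. Pictures are saved under pics/ and viewed, and the job is handed in when it is done.

Besides the shell and the picture viewer there is one more tool, called after "Request:" as a command line: name --argument value ..., lists and objects as JSON in quotes. arm_command: Moves the arm, as the interface text tells. Its arguments: {"type":"object","properties":{"series":{"type":"string"}},"required":["series"]}

```bash
ls; mkdir -p pics
python3 - <<'E'
from bench import robot
import cv2
o=robot.get_obs(); print(o, robot.tcp_to_grasp)
for n in ["scene","side","wrist"]:
    im=robot.snapshot(n); cv2.imwrite(f"pics/{n}0.png",im)
    p=robot.camera_params(n); print(n,p)
E
```

```text
pics
{'time': 0.0, 'joint_positions': array([-1.21510240e+00,  8.79568435e-02,  1.37222636e+00, -2.60276397e-06,
        1.68359150e+00, -1.03093049e-01]), 'qvel': array([ 2.50367251e-04, -3.78511943e-04,  1.38347668e-03, -7.20865531e-04,
        2.76294681e-06,  7.38598724e-04]), 'joint_torque': array([-1.63345503e-04, -3.40186858e+01, -3.02426291e+01,  7.17604277e-02,
        3.29782872e-02, -1.73851477e-04]), 'tool_pos': array([ 0.24338325, -0.49261754,  0.20431732]), 'ee_rot': array([-1.57057434,  0.00217072, -1.1120094 ]), 'wrist_force': array([-0.87305042, -0.31543697, -0.47845058]), 'wrist_torque': array([-0.01977122, -0.02404433,  0.01059496]), 'width': 0.09406159933439703} 0.0188
scene {'fx': 392.8155965676394, 'fy': 392.8155965676394, 'cx': 323.437308114025, 'cy': 194.30062332495163, 'distortion': array([-0.07403009,  0.        ,  0.        ,  0.        ,  0.        ]), 'extrinsics': array([[ 0.86986248, -0.32936791,  0.36722752,  0.9291359 ],
       [ 0.49313751,  0.5618462 , -0.66418691, -0.65742975],
       [ 0.01243647,  0.75884493,  0.6511526 ,  0.74342178],
       [ 0
[... 266 characters left out ...]
ray([[-0.99077547,  0.11023891, -0.07881216,  0.47904022],
       [-0.13476069, -0.74027915,  0.65865495,  0.52061403],
       [ 0.0142664 ,  0.66319995,  0.74830629,  0.7658849 ],
       [ 0.        ,  0.        ,  0.        ,  1.        ]])}
wrist {'fx': 319.0164843278042, 'fy': 319.0164843278042, 'cx': 322.55773348772345, 'cy': 201.06456404540774, 'distortion': array([-0.03387505,  0.        ,  0.        ,  0.        ,  0.        ]), 'extrinsics': array([[ 0.44422578,  0.8716621 ,  0.20704744,  0.30375236],
       [-0.89591106,  0.43287232,  0.09982443, -0.46346131],
       [-0.00261193, -0.22984068,  0.97322476,  0.38327405],
       [ 0.        ,  0.        ,  0.        ,  1.        ]])}
```

View pics/scene0.png

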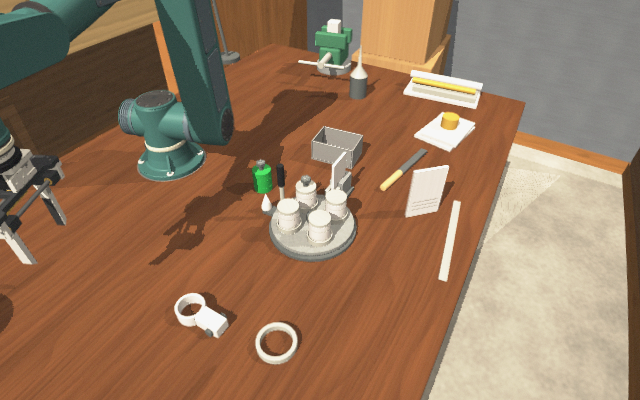

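View pics/side0.png

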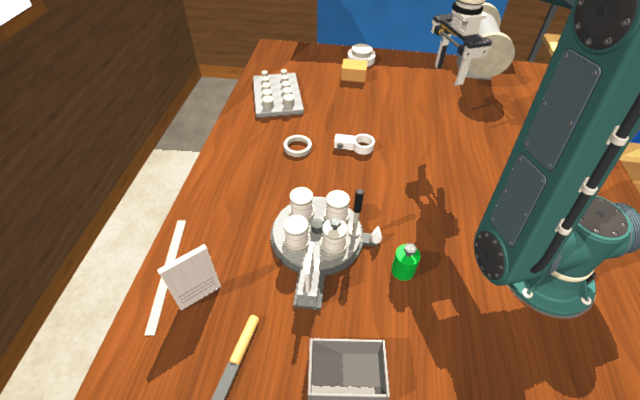

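View pics/wrist0.png

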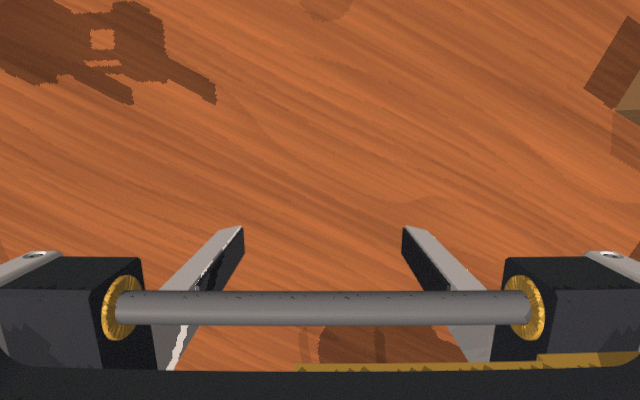

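The scene shows the stand at about (313,225), its bolt tin at (306,190), and the plate in the holder at (341,172). The bin is at (337,147). Two look-alikes stand out: a green bolt tin at (262,178) and a large white plate at (427,192).

```bash
cat > h.py <<'E'
import numpy as np, cv2
from bench import robot
def proj(p,P):
    P=np.atleast_2d(np.array(P,float)); E=p["extrinsics"]
    c=(P-E[:3,3])@E[:3,:3]; c=c*[1,-1,-1]
    K=np.array([[p["fx"],0,p["cx"]],[0,p["fy"],p["cy"]],[0,0,1]])
    return cv2.projectPoints(c,np.zeros(3),np.zeros(3),K,p["distortion"])[0].reshape(-1,2)
def ray(p,uv):
    K=np.array([[p["fx"],0,p["cx"]],[0,p["fy"],p["cy"]],[0,0,1]])
    n=cv2.undistortPoints(np.array(uv,float).reshape(-1,1,2),K,p["distortion"]).reshape(-1,2)
    d=np.c_[n[:,0],-n[:,1],-np.ones(len(n))]
    E=p["extrinsics"]; return E[:3,3], d@E[:3,:3].T
def onz(p,uv,z):
    o,d=ray(p,uv); return o+d*((z-o[2])/d[:,2])[:,None]
def toworld(p,c):
    E=p["extrinsics"]; return E[:3,:3]@np.array(c)+E[:3,3]
E
python3 - <<'E'
from h import *
for cam in ["scene","side"]:
    im=robot.snapshot(cam); p=robot.camera_params(cam)
    cv2.imwrite(f"pics/{cam}1.png",im)
    for t in ["plate","tin_bolt","tin_a","handle","turntable","bin_in","slot"]:
        try: r=robot.spot_in(cam,t)
        except Exception as e: print(t,e); continue
        for d in r[:5]:
            w=toworld(p,d["centre"]); print(cam,t,round(d["score"],2),w.round(3),proj(p,w).round(0))
    c={"scene":(240,110,140,150),"side":(250,170,160,230)}[cam]
    x,y,w,h=c; k=5 if cam=="scene" else 4
    k=min(k,600//h)
    cv2.imwrite(f"pics/{cam}1c.png",cv2.resize(im[y:y+h,x:x+w],None,fx=k,fy=k,interpolation=cv2.INTER_CUBIC))
E
```

```text
scene plate 0.57 [0.784 0.163 0.086] [[426. 190.]]
scene plate 0.53 [0.55  0.102 0.097] [[337. 172.]]
scene tin_bolt 0.91 [0.35  0.022 0.052] [[261. 177.]]
scene tin_bolt 0.58 [ 0.515 -0.005  0.092] [[305. 191.]]
scene tin_a 0.88 [ 0.6   -0.003  0.093] [[335. 201.]]
scene tin_a 0.81 [ 0.521 -0.091  0.091] [[289. 212.]]
scene tin_a 0.58 [ 0.605 -0.087  0.092] [[320. 223.]]
scene handle 0.43 [ 0.466 -0.04   0.147] [[280. 175.]]
scene handle 0.16 [0.551 0.102 0.099] [[337. 171.]]
scene turntable 0.65 [0.672 0.313 0.016] [[403. 169.]]
scene turntable 0.56 [ 0.56  -0.069  0.03 ] [[308. 230.]]
scene bin_in 0.85 [0.444 0.285 0.04 ] [[334. 146.]]
side plate 0.79 [0.778 0.171 0.095] [[191. 276.]]
side plate 0.77 [0.546 0.126 0.124] [[308. 264.]]
side plate 0.71 [ 0.655 -0.348  0.014] [[297. 146.]]
side plate 0.19 [0.506 0.029 0.096] [[334. 235.]]
side tin_bolt 0.88 [0.506 0.031 0.096] [[334. 236.]]
side tin_bolt 0.65 [0.347 0.054 0.07 ] [[405. 260.]]
side tin_bolt 0.63 [0.542 0.023 0.03 ] [[317. 248.]]
side tin_bolt 0.25 [ 0.468 -0.029  0.153] [[355. 200.]]
side tin_a 0.85 [ 0.511 -0.059  0.096] [[336. 204.]]
side tin_a 0.79 [ 0.592 -0.056  0.101] [[301. 200.]]
side tin_a 0.71 [0.59  0.032 0.094] [[296. 232.]]
side handle 0.63 [ 0.462 -0.026  0.152] [[358. 201.]]
side turntable 0.57 [ 0.544 -0.009  0.029] [[319. 237.]]
side bin_in 0.97 [0.449 0.283 0.005] [[346. 371.]]
side bin_in 0.63 [0.59  0.029 0.093] [[296. 231.]]
side bin_in 0.26 [ 0.594 -0.055  0.099] [[301. 201.]]
side slot 0.96 [0.542 0.025 0.032] [[317. 248.]]
```

View pics/scene1c.png

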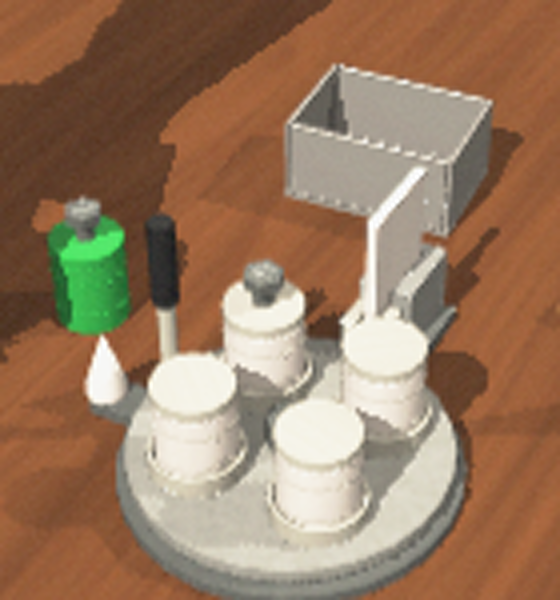

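View pics/side1c.png

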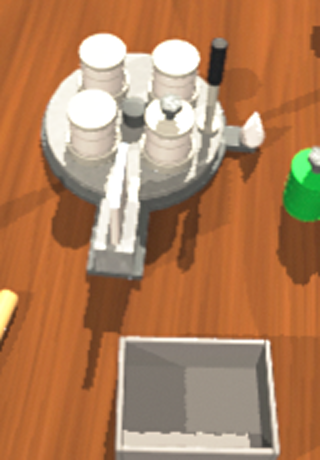

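The smaller plate is the one standing in the holder (scene 341,172, side 308,264). The freestanding one at (427,192) is the larger look-alike. The bolt tin is the white one on the stand, at +y front (scene 306,190, side 335,232); the green one is off the stand. I'll fit the stand pose from lid centres and the nose.

```bash
cat > fit.py <<'E'
from h import *
from scipy.optimize import least_squares
pc={c:robot.camera_params(c) for c in["scene","side"]}
def S(q,pts):
    pts=np.atleast_2d(pts); c,s=np.cos(q[2]),np.sin(q[2])
    return np.c_[q[0]+c*pts[:,0]-s*pts[:,1],q[1]+s*pts[:,0]+c*pts[:,1],pts[:,2]]
a=62/np.sqrt(2)/1000
M=np.array([[-a,a,.098],[-a,-a,.098],[a,a,.098],[a,-a,.098],[-.09,0,.175],[-.144,0,.062]])
obs={"scene":np.array([[306,185.8],[288.3,206],[336.3,196.8],[319.8,218.3],[280,164.5],[265.5,194.3]]),
"side":np.array([[334.5,229],[338,200],[296,226],[301.5,192.5],[359.5,191],[377.5,226.5]])}
B=np.array([[sx*.07,sy*.05,.07] for sx,sy in((-1,-1),(1,-1),(1,1),(-1,1))])
E
python3 - <<'E'
from fit import *
for cams in (["scene"],["side"],["scene","side"]):
    f=lambda q:np.concatenate([(proj(pc[c],S(q,M))-obs[c]).ravel() for c in cams])
    r=least_squares(f,[.55,-.03,0]); print(cams,r.x.round(4),np.abs(r.fun).max()); 
q=r.x; print(f(q).reshape(2,6,2).round(1))
for c in ["scene","side"]:
    im=cv2.imread(f"pics/{c}1.png"); x,y,w,h={"scene":(240,110,150,160),"side":(250,170,180,230)}[c]
    k=4; big=cv2.resize(im[y:y+h,x:x+w],None,fx=k,fy=k,interpolation=cv2.INTER_CUBIC)
    def d(P,col):
        u=(proj(pc[c],P)-[x,y]+.5)*k; cv2.polylines(big,[u.round().astype(np.int32)],True,col,1)
    t=np.linspace(0,2*np.pi,60)
    for R,z in((.108,.028),(.115,0.0)): d(S(q,np.c_[R*np.cos(t),R*np.sin(t),0*t+z]),(255,0,0))
    for m in M[:4]: d(S(q,np.c_[m[0]+.0275*np.cos(t),m[1]+.0275*np.sin(t),0*t+.098]),(0,0,255))
    d(S(q,[[x0,y0,.132] for x0,y0 in((-.004,.111),(.004,.111),(.004,.186),(-.004,.186))]),(0,160,0))
    d(S(q,[[-.09+.009*np.cos(a),.009*np.sin(a),.175] for a in t]),(255,0,255))
    cv2.imwrite(f"pics/{c}fit.png",big[:600,:800] if c=="scene" else big[:600])
    cv2.imwrite(f"pics/{c}bin.png",big[-300:] if c=="side" else cv2.resize(im[120:175,300:375],None,fx=8,fy=8,interpolation=cv2.INTER_CUBIC))
E
```

```text
['scene'] [ 0.5549 -0.0354  0.0248] 1.0470188918629617
['side'] [ 0.5506 -0.031   0.0237] 2.8220054392176053
['scene', 'side'] [ 0.552  -0.0325  0.0236] 2.322671966493232
[[[-0.2 -0.9]
  [-0.5 -1.3]
  [-0.4 -1.2]
  [-0.6 -1.5]
  [-0.2  0.1]
  [-0.2 -1.4]]

 [[-0.3 -1.5]
  [-0.6 -1.8]
  [-1.  -2.3]
  [-0.8  2.3]
  [-0.5  0.4]
  [ 0.1 -0.3]]]
```

View pics/scenefit.png

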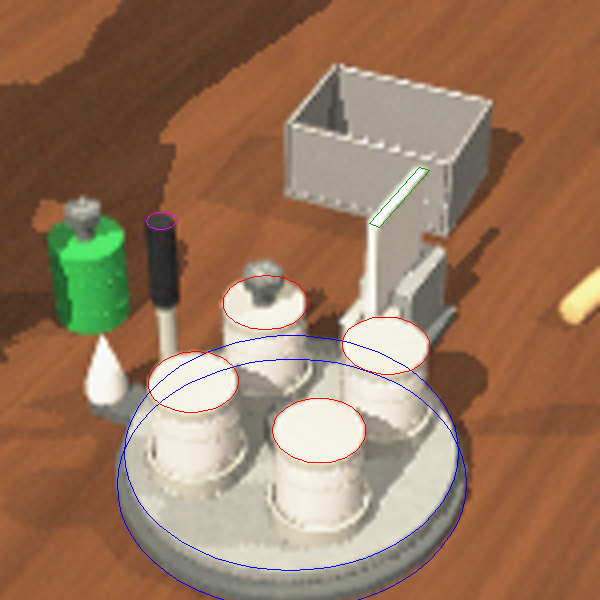

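View pics/sidefit.png

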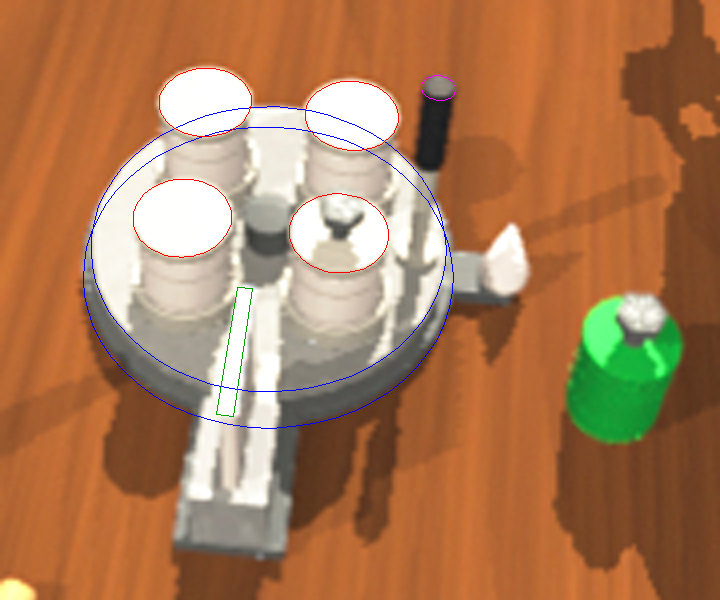

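View pics/scenebin.png

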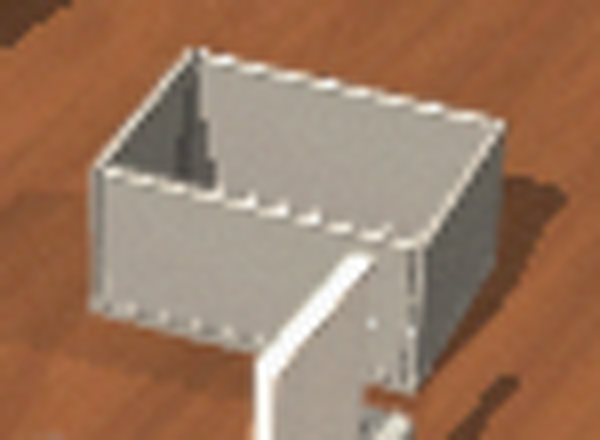

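View pics/sidebin.png

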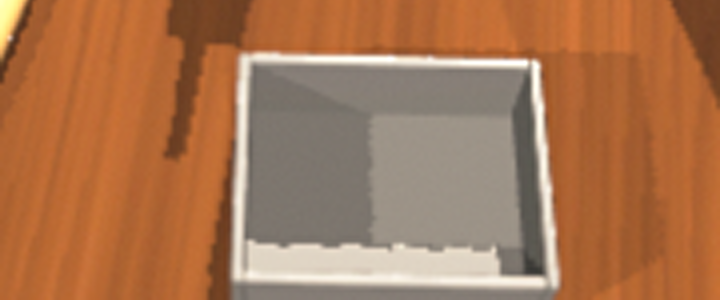

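Run:
```python
from fit import *
obs["side"][3]=[301.5,195.5]
f=lambda q:np.concatenate([(proj(pc[c],S(q,M))-obs[c]).ravel() for c in obs])
r=least_squares(f,[.55,-.03,0]); print(r.x.round(4))
bo={"scene":np.array([[311.9,141.2],[352.5,150.6],[362.8,135.2],[324,126.2]]),
"side":np.array([[384.5,340.5],[310,338.8],[308.5,395.5],[389,396.8]])}
for cams in (["scene"],["side"],["scene","side"]):
    g=lambda q:np.concatenate([(proj(pc[c],S(q,B))-bo[c]).ravel() for c in cams])
    b=least_squares(g,[.45,.28,0]); print(cams,b.x.round(4)); print(b.fun.round(1))
q=r.x
for n,P in(("plate",[0,.1485,.132]),("handle",[-.09,0,.175])): print(n,S(q,P).round(4))
o=robot.get_obs(); print(o["time"],o["tool_pos"],o["ee_rot"])
```

```text
[ 0.5518 -0.0314  0.0323]
['scene'] [0.4528 0.2911 0.1117]
[-0.9 -0.4  0.6  0.6  0.8 -0.1 -0.5 -0.4]
['side'] [0.4495 0.2945 0.1177]
[ 0.2 -0.8 -0.3 -0.6 -0.9  0.4  1.   0.6]
['scene', 'side'] [0.4499 0.2943 0.1169]
[-1.1 -1.1  0.3 -0.2  0.4 -0.9 -0.9 -1.   0.  -0.9 -0.6 -0.7 -1.2  0.2
  0.7  0.5]
plate [[0.547  0.1171 0.132 ]]
handle [[ 0.4619 -0.0343  0.175 ]]
0.95 [ 0.24358017 -0.49312595  0.20549059] [-1.57077445e+00 -4.71339294e-05 -1.11200254e+00]
```

```bash
cat > plan.py <<'E'
from h import *
from scipy.spatial.transform import Rotation as Ro
def plan(tgt,yaw,n,w,pitchrot=None):
    o=robot.get_obs(); p=o["tool_pos"]; R=Ro.from_euler("xyz",o["ee_rot"])
    print("t",round(o["time"],2),p.round(4),o["ee_rot"].round(3),"F",o["wrist_force"].round(1),"w",o["width"].round(4),"q",o["joint_positions"].round(2))
    T=Ro.from_euler("xyz",[-np.pi/2,0,yaw])
    if pitchrot is not None: T=T*Ro.from_rotvec(pitchrot)
    v=(R.inv()*T).as_rotvec(); rows=[]
    for i in range(n):
        Ri=R*Ro.from_rotvec(v*i/n); d=Ri.inv().apply((np.array(tgt)-p)/n)
        rows.append(" ".join(f"{a:.4f}" for a in v/n)+" "+" ".join(f"{a:.4f}" for a in d)+f" {w}")
    print("; ".join(rows))
E
python3 -c "
from plan import *
plan([.5475,.115,.25],.026,18,.04)"
```

```text
Traceback (most recent call last):
  File "plan.py", line 5, in plan
    print("t",round(o["time"],2),p.round(4),o["ee_rot"].round(3),"F",o["wrist_force"].round(1),"w",o["width"].round(4),"q",o["joint_positions"].round(2))
                                                                                                   ^^^^^^^^^^^^^^^^
AttributeError: 'float' object has no attribute 'round'
```

```bash
sed -i 's/o\["width"\].round(4)/round(o["width"],4)/' plan.py
python3 -c "
from plan import *
plan([.5475,.115,.25],.026,18,.04)"
```

```text
t 0.95 [ 0.2436 -0.4931  0.2055] [-1.571 -0.    -1.112] F [-0.5 -0.1  1.1] w 0.0936 q [-1.22  0.09  1.37  0.    1.68 -0.1 ]
0.0000 -0.0632 0.0000 -0.0228 -0.0025 0.0301 0.04; 0.0000 -0.0632 0.0000 -0.0209 -0.0025 0.0315 0.04; 0.0000 -0.0632 0.0000 -0.0188 -0.0025 0.0327 0.04; 0.0000 -0.0632 0.0000 -0.0167 -0.0025 0.0339 0.04; 0.0000 -0.0632 0.0000 -0.0146 -0.0025 0.0349 0.04; 0.0000 -0.0632 0.0000 -0.0123 -0.0025 0.0357 0.04; 0.0000 -0.0632 0.0000 -0.0100 -0.0025 0.0364 0.04; 0.0000 -0.0632 0.0000 -0.0077 -0.0025 0.0370 0.04; 0.0000 -0.0632 0.0000 -0.0054 -0.0025 0.0374 0.04; 0.0000 -0.0632 0.0000 -0.0030 -0.0025 0.0376 0.04; 0.0000 -0.0632 0.0000 -0.0006 -0.0025 0.0378 0.04; 0.0000 -0.0632 0.0000 0.0018 -0.0025 0.0377 0.04; 0.0000 -0.0632 0.0000 0.0042 -0.0025 0.0375 0.04; 0.0000 -0.0632 0.0000 0.0065 -0.0025 0.0372 0.04; 0.0000 -0.0632 0.0000 0.0089 -0.0025 0.0367 0.04; 0.0000 -0.0632 0.0000 0.0112 -0.0025 0.0361 0.04; 0.0000 -0.0632 0.0000 0.0134 -0.0025 0.0353 0.04; 0.0000 -0.0632 0.0000 0.0156 -0.0025 0.0344 0.04
```

Request:
arm_command --series "0 -0.063 0 -0.023 -0.006 0.030 0.05; 0 -0.063 0 -0.021 -0.006 0.031 0.05; 0 -0.063 0 -0.019 -0.006 0.033 0.05; 0 -0.063 0 -0.017 -0.006 0.034 0.05; 0 -0.063 0 -0.015 -0.006 0.035 0.05; 0 -0.063 0 -0.012 -0.006 0.036 0.05; 0 -0.063 0 -0.010 -0.006 0.036 0.05; 0 -0.063 0 -0.008 -0.006 0.037 0.05; 0 -0.063 0 -0.005 0 0.037 0.05; 0 -0.063 0 -0.003 0 0.038 0.05; 0 -0.063 0 -0.001 0 0.038 0.05; 0 -0.063 0 0.002 0 0.038 0.05"

```text
time: 2.15
tool_pos: [0.4471, -0.0733, 0.2561]
ee_rot: [-1.57, -0.006, -0.336]
wrist_force: [-0.0, -0.3, -0.0]
width: 0.0498
```

```bash
python3 -c "
from plan import *
plan([.5475,.115,.25],.026,10,.04)"
```

```text
t 2.15 [ 0.4471 -0.0733  0.2561] [-1.57  -0.006 -0.336] F [-0.  -0.3 -0. ] w 0.0498 q [-0.29 -0.14  1.49  0.    1.78  0.05]
0.0000 -0.0362 0.0006 0.0033 0.0006 0.0211 0.04; 0.0000 -0.0362 0.0006 0.0040 0.0006 0.0210 0.04; 0.0000 -0.0362 0.0006 0.0048 0.0006 0.0208 0.04; 0.0000 -0.0362 0.0006 0.0055 0.0006 0.0206 0.04; 0.0000 -0.0362 0.0006 0.0063 0.0006 0.0204 0.04; 0.0000 -0.0362 0.0006 0.0070 0.0006 0.0201 0.04; 0.0000 -0.0362 0.0006 0.0077 0.0006 0.0199 0.04; 0.0000 -0.0362 0.0006 0.0085 0.0006 0.0196 0.04; 0.0000 -0.0362 0.0006 0.0092 0.0006 0.0193 0.04; 0.0000 -0.0362 0.0006 0.0099 0.0006 0.0189 0.04
```

Request:
arm_command --series "0 -0.036 0 0.003 0.001 0.021 0.05; 0 -0.036 0 0.004 0.001 0.021 0.05; 0 -0.036 0 0.005 0 0.021 0.05; 0 -0.036 0 0.006 0 0.021 0.05; 0 -0.036 0 0.006 0.001 0.020 0.05; 0 -0.036 0 0.007 0 0.020 0.05; 0 -0.036 0 0.008 0.001 0.020 0.05; 0 -0.036 0 0.008 0 0.020 0.05; 0 -0.036 0 0.009 0.001 0.019 0.05; 0 -0.036 0 0.010 0 0.019 0.05; 0 0 0 0 0 0 0.05"

```text
time: 3.25
tool_pos: [0.5497, 0.1301, 0.2518]
ee_rot: [-1.572, -0.008, 0.049]
wrist_force: [0.2, -1.3, 0.2]
width: 0.0499
```

```bash
python3 -c "
from plan import *
p=robot.camera_params('wrist'); im=robot.snapshot('wrist'); 
plan([.5475,.116,.077],.026,7,.05)
from fit import S
q=[.552,-.032,.026]
u=proj(p,S(q,[[x0,y0,.132] for x0,y0 in((-.004,.111),(.004,.111),(.004,.186),(-.004,.186))]))
print(u.round(0))
cv2.imwrite('pics/w2r.png',im)
cv2.polylines(im,[u.round().astype(np.int32)],True,(0,160,0),1)
cv2.imwrite('pics/w2.png',im)
for d in robot.spot_in('wrist','plate'): print(d['score'],toworld(p,d['centre']))
"
```

```text
t 3.3 [0.5493 0.129  0.252 ] [-1.573 -0.007  0.048] F [-0.2 -0.   0.5] w 0.0501 q [ 0.13  0.11  1.26 -0.    1.77  0.08]
0.0003 0.0031 0.0011 -0.0005 0.0250 -0.0018 0.05; 0.0003 0.0031 0.0011 -0.0005 0.0250 -0.0018 0.05; 0.0003 0.0031 0.0011 -0.0005 0.0250 -0.0018 0.05; 0.0003 0.0031 0.0011 -0.0004 0.0250 -0.0018 0.05; 0.0003 0.0031 0.0011 -0.0004 0.0250 -0.0018 0.05; 0.0003 0.0031 0.0011 -0.0004 0.0250 -0.0018 0.05; 0.0003 0.0031 0.0011 -0.0003 0.0250 -0.0018 0.05
[[314. 247.]
 [322. 247.]
 [324. 172.]
 [315. 172.]]
0.94 [0.54780458 0.12181134 0.13372373]
0.64 [0.78042644 0.17247069 0.11263705]
0.32 [ 0.5101485  -0.0612885   0.09580333]
```

View pics/w2.png

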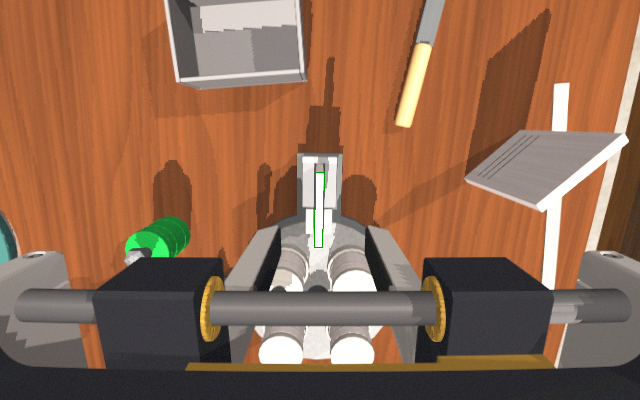

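```bash
python3 -c "
import cv2
im=cv2.imread('pics/w2r.png')[140:260,250:390]
cv2.imwrite('pics/w2c.png',cv2.resize(im,None,fx=5,fy=5,interpolation=cv2.INTER_CUBIC))"
```

```text
(no output)
```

View pics/w2c.png

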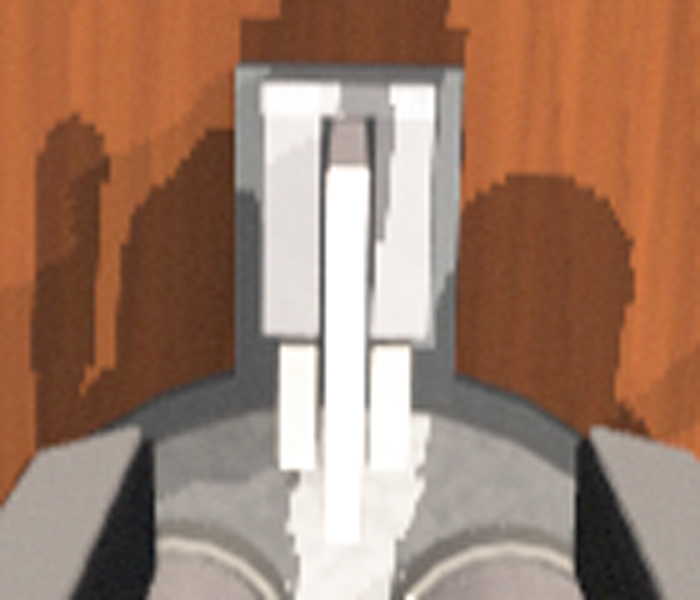

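Request:
arm_command --series "0 0.003 0.001 -0.001 0.025 -0.002 0.05; 0 0.003 0.001 0 0.025 -0.002 0.05; 0 0.003 0.001 0 0.025 -0.002 0.05; 0 0.003 0.001 0 0.025 -0.002 0.05; 0 0.003 0.001 0 0.025 -0.002 0.05; 0 0.003 0.001 0 0.025 -0.002 0.05; 0 0.003 0.001 0 0.012 -0.001 0.05; 0 0 0 0 0.005 0 0.05"

```text
time: 4.15
tool_pos: [0.5495, 0.1058, 0.0852]
ee_rot: [-1.576, -0.01, 0.012]
wrist_force: [-0.5, -0.1, 1.0]
width: 0.0505
```

```bash
python3 -c "
from plan import *
plan([.5478,.1165,.081],.022,2,.05)"
```

```text
t 4.15 [0.5495 0.1058 0.0852] [-1.576 -0.01   0.012] F [-0.5 -0.1  1. ] w 0.0505 q [ 0.09  0.16  1.54 -0.01  1.44  0.08]
0.0026 -0.0052 0.0049 -0.0008 0.0020 0.0054 0.05; 0.0026 -0.0052 0.0049 -0.0008 0.0021 0.0054 0.05
```

Request:
arm_command --series "0.003 -0.005 0.005 -0.001 0.002 0.005 0.05; 0.003 -0.005 0.005 0 0.002 0.005 0.05; 0 0 0 0 0 0 0.05"

```text
time: 4.45
tool_pos: [0.5493, 0.116, 0.0832]
ee_rot: [-1.569, -0.002, 0.021]
wrist_force: [0.6, -0.2, -0.0]
width: 0.0497
```

```bash
python3 -c "
from plan import *
plan([.5482,.1165,.081],.022,1,.05)"
```

```text
t 4.45 [0.5493 0.116  0.0832] [-1.569 -0.002  0.021] F [ 0.6 -0.2 -0. ] w 0.0497 q [0.11 0.17 1.53 0.   1.44 0.08]
-0.0018 -0.0010 0.0023 -0.0011 0.0022 0.0005 0.05
```

Request:
arm_command --series "-0.001 0 0.002 -0.001 0.001 0 0.03; 0 0 0 0 0 0 0.014; 0 0 0 0 0 0 0.012; 0 0 0 0 0 0 0.0; 0 0 0 0 0 0 0.0; 0 0 0 0 0 0 0.0; 0 0 0 0 0 0 0.0"

```text
time: 5.15
tool_pos: [0.5491, 0.1168, 0.0852]
ee_rot: [-1.57, -0.003, 0.023]
wrist_force: [0.5, -0.4, 0.9]
width: 0.0079
```

Request:
arm_command --series "0 0 0 0 -0.010 0 0; 0 0 0 0 -0.012 0 0; 0 0 0 0 -0.015 0 0; 0 0 0 0 -0.015 0 0; 0 0 0 0 -0.015 0 0; 0 0 0 0 -0.015 0 0; 0 0 0 0 -0.015 0 0; 0 0 0 0 -0.015 0 0; 0 0 0 0 -0.010 0 0; 0 0 0 0 0 0 0"

```text
time: 6.15
tool_pos: [0.55, 0.1164, 0.2187]
ee_rot: [-1.57, -0.01, 0.022]
wrist_force: [0.0, 0.4, -1.3]
width: 0.0075
```

```bash
python3 -c "
from plan import *
im=robot.snapshot('scene');im2=robot.snapshot('side')
cv2.imwrite('pics/s3.png',np.hstack([im[100:300,200:420],im2[150:350,220:440]]))
plan([.5482,.1165,.2],.022,1,.0)"
```

```text
t 6.25 [0.5492 0.1163 0.2165] [-1.57  -0.006  0.022] F [-0.3 -0.2 -0.9] w 0.0077 q [0.11 0.11 1.33 0.   1.7  0.09]
-0.0009 -0.0003 0.0062 -0.0011 0.0165 0.0002 0.0
```

View pics/s3.png

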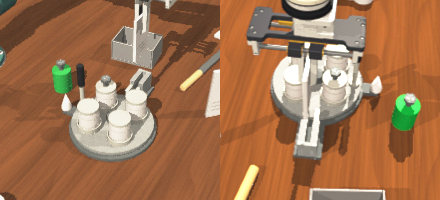

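```bash
python3 -c "
from plan import *
plan([.4296,.2911,.21],.116,8,.0)"
```

```text
t 6.25 [0.5492 0.1163 0.2165] [-1.57  -0.006  0.022] F [-0.3 -0.2 -0.9] w 0.0077 q [0.11 0.11 1.33 0.   1.7  0.09]
-0.0001 -0.0118 0.0008 -0.0145 0.0007 0.0222 0.0; -0.0001 -0.0118 0.0008 -0.0142 0.0008 0.0223 0.0; -0.0001 -0.0118 0.0008 -0.0139 0.0008 0.0225 0.0; -0.0001 -0.0118 0.0008 -0.0137 0.0008 0.0227 0.0; -0.0001 -0.0118 0.0008 -0.0134 0.0008 0.0228 0.0; -0.0001 -0.0118 0.0008 -0.0131 0.0008 0.0230 0.0; -0.0001 -0.0118 0.0008 -0.0129 0.0008 0.0231 0.0; -0.0001 -0.0118 0.0008 -0.0126 0.0008 0.0233 0.0
```

Request:
arm_command --series "0 -0.012 0.001 -0.014 0 0.022 0; 0 -0.012 0.001 -0.014 0 0.022 0; 0 -0.012 0.001 -0.014 0 0.022 0; 0 -0.012 0.001 -0.014 0 0.022 0; 0 -0.012 0.001 -0.013 0 0.022 0; 0 -0.012 0.001 -0.013 0 0.022 0; 0 -0.012 0.001 -0.013 0 0.022 0; 0 -0.012 0.001 -0.013 0 0.015 0; 0 0 0 0 0 0 0"

```text
time: 7.15
tool_pos: [0.422, 0.2813, 0.2038]
ee_rot: [-1.575, 0.023, 0.118]
wrist_force: [0.5, -0.6, -1.3]
width: 0.0077
```

```bash
python3 -c "
from plan import *
im=robot.snapshot('side');p=robot.camera_params('side')
im=im[200:400,220:440]
im2=robot.snapshot('scene')[60:260,230:450]
cv2.imwrite('pics/s4.png',cv2.resize(np.hstack([im,im2]),None,fx=1.8,fy=1.8,interpolation=cv2.INTER_CUBIC))
plan([.4296,.2911,.18],.116,5,.0,[0,0,.52])"
```

```text
t 7.25 [0.4236 0.2798 0.2038] [-1.576  0.023  0.116] F [-0.   0.6 -1.5] w 0.008 q [0.47 0.01 1.45 0.   1.7  0.35]
0.0010 -0.0003 0.0995 0.0016 0.0047 0.0021 0.0; 0.0010 -0.0003 0.0995 0.0020 0.0045 0.0021 0.0; 0.0010 -0.0003 0.0995 0.0025 0.0043 0.0021 0.0; 0.0010 -0.0003 0.0995 0.0029 0.0041 0.0021 0.0; 0.0010 -0.0003 0.0995 0.0033 0.0038 0.0021 0.0
```

View pics/s4.png

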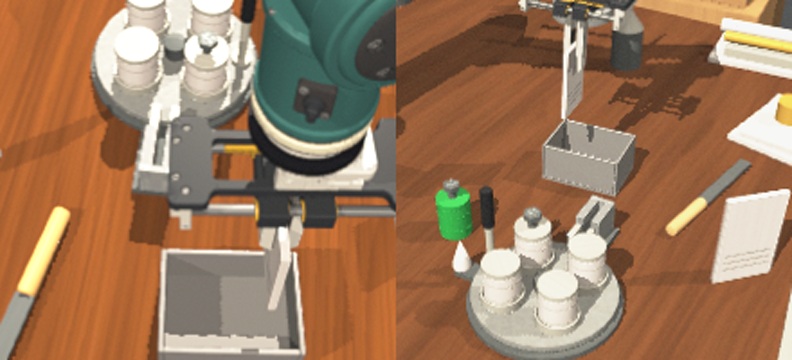

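Request:
arm_command --series "0.001 0 0.1 0.002 0.004 0.002 0; 0.001 0 0.1 0.002 0.004 0.002 0; 0.001 0 0.1 0.002 0.004 0.002 0; 0.001 0 0.1 0.003 0.004 0.002 0; 0.001 0 0.1 0.003 0.004 0.002 0; 0 0 0 0 0 0 0"

```text
time: 7.85
tool_pos: [0.4345, 0.2853, 0.1782]
ee_rot: [-1.574, 0.538, 0.103]
wrist_force: [0.8, -1.0, -2.4]
width: 0.0078
```

```bash
python3 -c "
from plan import *
plan([.4296,.2911,.075],.116,9,.0,[0,0,.52])"
```

```text
t 7.85 [0.4345 0.2853 0.1782] [-1.574  0.538  0.103] F [ 0.8 -1.  -2.4] w 0.0078 q [0.38 0.41 1.13 0.16 2.12 0.32]
-0.0003 -0.0012 -0.0020 0.0055 0.0101 0.0007 0.0; -0.0003 -0.0012 -0.0020 0.0054 0.0101 0.0007 0.0; -0.0003 -0.0012 -0.0020 0.0054 0.0101 0.0007 0.0; -0.0003 -0.0012 -0.0020 0.0054 0.0101 0.0007 0.0; -0.0003 -0.0012 -0.0020 0.0054 0.0101 0.0007 0.0; -0.0003 -0.0012 -0.0020 0.0054 0.0101 0.0007 0.0; -0.0003 -0.0012 -0.0020 0.0054 0.0102 0.0007 0.0; -0.0003 -0.0012 -0.0020 0.0053 0.0102 0.0007 0.0; -0.0003 -0.0012 -0.0020 0.0053 0.0102 0.0007 0.0
```

Request:
arm_command --series "0 -0.001 -0.003 0.004 0.010 0.002 0; 0 -0.001 -0.003 0.003 0.009 0.002 0; 0 -0.001 -0.003 0.003 0.009 0.001 0; 0 0 0 0 0 0 0"

```text
time: 8.25
tool_pos: [0.4286, 0.2885, 0.1478]
ee_rot: [-1.572, 0.521, 0.105]
wrist_force: [-0.8, -0.2, -1.5]
width: 0.0079
```

```bash
python3 -c "
from plan import *
plan([.4296,.2911,.075],.116,6,.0,[0,0,.52])
im=robot.snapshot('side');p=robot.camera_params('side')
im=im[200:400,220:440]
im2=robot.snapshot('scene')[60:260,230:450]
cv2.imwrite('pics/s5.png',cv2.resize(np.hstack([im,im2]),None,fx=1.8,fy=1.8,interpolation=cv2.INTER_CUBIC))
"
```

```text
t 8.25 [0.4286 0.2885 0.1478] [-1.572  0.521  0.105] F [-0.8 -0.2 -1.5] w 0.0079 q [0.39 0.4  1.19 0.16 2.04 0.32]
-0.0007 -0.0016 -0.0001 0.0062 0.0104 0.0004 0.0; -0.0007 -0.0016 -0.0001 0.0062 0.0104 0.0004 0.0; -0.0007 -0.0016 -0.0001 0.0062 0.0104 0.0004 0.0; -0.0007 -0.0016 -0.0001 0.0062 0.0104 0.0004 0.0; -0.0007 -0.0016 -0.0001 0.0062 0.0104 0.0004 0.0; -0.0007 -0.0016 -0.0001 0.0062 0.0104 0.0004 0.0
```

View pics/s5.png

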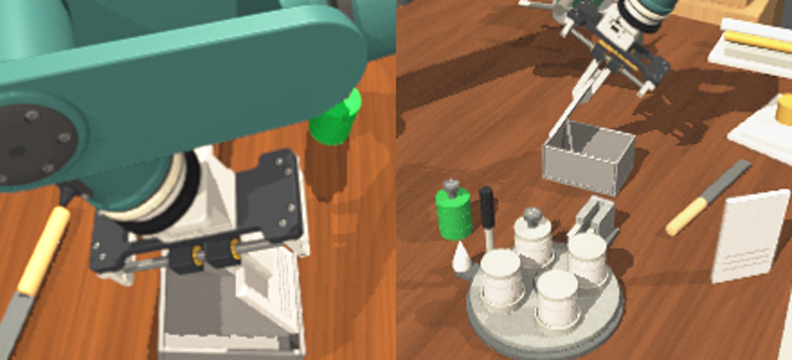

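Request:
arm_command --series "-0.001 -0.002 0 0.008 0.010 0.001 0; -0.001 -0.002 0 0.007 0.010 0.001 0; -0.001 -0.002 0 0.006 0.010 0.001 0; 0 -0.002 0 0.006 0.010 0 0; 0 0 0 0.005 0.008 0 0; 0 0 0 0 0 0 0"

```text
time: 8.95
tool_pos: [0.4335, 0.293, 0.0879]
ee_rot: [-1.569, 0.515, 0.117]
wrist_force: [-0.3, -0.1, -2.0]
width: 0.008
```

```bash
python3 -c "
from plan import *
plan([.432,.2911,.073],.116,2,.0,[0,0,.52])
"
```

```text
t 8.95 [0.4335 0.293  0.0879] [-1.569  0.515  0.117] F [-0.3 -0.1 -2. ] w 0.008 q [0.39 0.45 1.25 0.15 1.94 0.3 ]
-0.0008 0.0004 0.0025 0.0029 0.0069 -0.0009 0.0; -0.0008 0.0004 0.0025 0.0029 0.0069 -0.0009 0.0
```

Lower the last bit, release with a small opening, then retract along the tool axis.

Request:
arm_command --series "0 0 0.002 0.003 0.006 -0.001 0; 0 0 0.002 0.003 0.005 -0.001 0; 0 0 0 0 0 0 0; 0 0 0 0 0 0 0.016; 0 0 0 0 0 0 0.020; 0 0 0 0 0 0 0.024; 0 0 0 0 0 0 0.028"

```text
time: 9.65
tool_pos: [0.4345, 0.2911, 0.0759]
ee_rot: [-1.567, 0.517, 0.117]
wrist_force: [-0.1, -0.0, -0.7]
width: 0.0272
```

```bash
python3 -c "
from plan import *
plan([.432,.2911,.073],.116,2,.03,[0,0,.52])
im2=robot.snapshot('scene')[90:190,280:400]
cv2.imwrite('pics/s6.png',cv2.resize(im2,None,fx=5,fy=5,interpolation=cv2.INTER_CUBIC))
"
```

```text
t 9.65 [0.4345 0.2911 0.0759] [-1.567  0.517  0.117] F [-0.1 -0.  -0.7] w 0.0272 q [0.39 0.46 1.26 0.15 1.92 0.29]
-0.0013 0.0005 0.0014 -0.0004 0.0019 0.0001 0.03; -0.0013 0.0005 0.0014 -0.0004 0.0019 0.0001 0.03
```

View pics/s6.png

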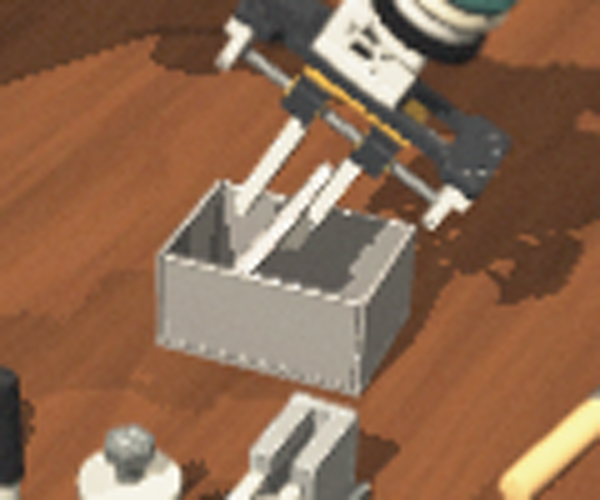

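Request:
arm_command --series "0 0 0 0 -0.015 0 0.028; 0 0 0 0 -0.015 0 0.028; 0 0 0 0 -0.015 0 0.028; 0 0 0 0 -0.015 0 0.028; 0 0 0 0 -0.015 0 0.028; 0 0 0 0 -0.015 0 0.028; 0 0 0 0 -0.015 0 0.028; 0 0 0 0 -0.015 0 0.028; 0 0 0 0 0 0 0.03"

```text
time: 10.6
tool_pos: [0.4946, 0.2981, 0.1862]
ee_rot: [-1.567, 0.517, 0.119]
wrist_force: [-0.7, 0.6, 1.2]
width: 0.0298
```

```bash
python3 -c "
from plan import *
plan([.465,.15,.24],-1.54,12,.05)
im2=robot.snapshot('scene')[90:190,280:400]
im=robot.snapshot('side')[300:400,270:420]
cv2.imwrite('pics/s7.png',np.vstack([cv2.resize(i,(480,300),interpolation=cv2.INTER_CUBIC) for i in (im,im2)]))
"
```

```text
t 10.6 [0.4946 0.2981 0.1862] [-1.567  0.517  0.119] F [-0.7  0.6  1.2] w 0.0298 q [0.37 0.53 0.93 0.15 2.17 0.3 ]
0.0354 0.1347 -0.0329 -0.0056 -0.0020 -0.0120 0.05; 0.0354 0.1347 -0.0329 -0.0039 -0.0026 -0.0125 0.05; 0.0354 0.1347 -0.0329 -0.0021 -0.0031 -0.0128 0.05; 0.0354 0.1347 -0.0329 -0.0002 -0.0036 -0.0128 0.05; 0.0354 0.1347 -0.0329 0.0016 -0.0041 -0.0126 0.05; 0.0354 0.1347 -0.0329 0.0034 -0.0044 -0.0121 0.05; 0.0354 0.1347 -0.0329 0.0052 -0.0047 -0.0114 0.05; 0.0354 0.1347 -0.0329 0.0068 -0.0049 -0.0104 0.05; 0.0354 0.1347 -0.0329 0.0083 -0.0050 -0.0092 0.05; 0.0354 0.1347 -0.0329 0.0096 -0.0050 -0.0078 0.05; 0.0354 0.1347 -0.0329 0.0107 -0.0049 -0.0063 0.05; 0.0354 0.1347 -0.0329 0.0116 -0.0047 -0.0046 0.05
```

View pics/s7.png

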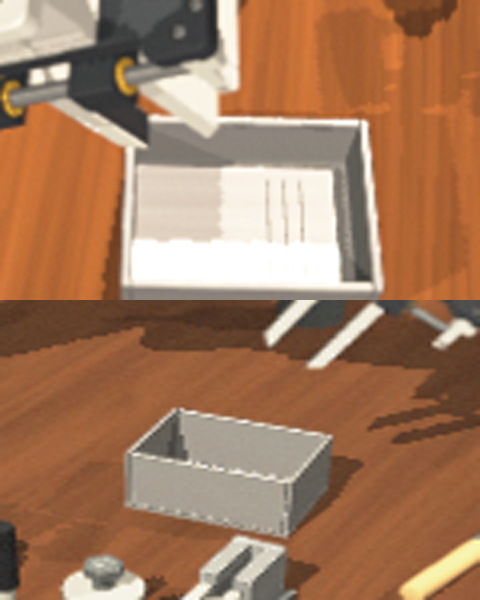

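The plate lies flat in the bin (side crop, about (240,220)). Next I untilt and go to the handle.

```bash
python3 -c "
from plan import *
plan([.46,.29,.26],.119,5,.05)
"
```

```text
t 10.7 [0.4934 0.2979 0.1843] [-1.568  0.521  0.119] F [-0.3  0.8  0.2] w 0.03 q [0.37 0.53 0.94 0.15 2.17 0.3 ]
-0.0006 -0.0002 -0.1041 -0.0134 -0.0097 -0.0007 0.05; -0.0006 -0.0002 -0.1041 -0.0124 -0.0111 -0.0007 0.05; -0.0006 -0.0002 -0.1041 -0.0111 -0.0123 -0.0007 0.05; -0.0006 -0.0002 -0.1041 -0.0098 -0.0134 -0.0008 0.05; -0.0006 -0.0002 -0.1041 -0.0084 -0.0143 -0.0008 0.05
```

Request:
arm_command --series "0 0 -0.104 -0.013 -0.012 0 0.05; 0 0 -0.104 -0.012 -0.013 0 0.05; 0 0 -0.104 -0.011 -0.015 0 0.05; 0 0 -0.104 -0.010 -0.015 0 0.05; 0 0 -0.1 -0.008 -0.015 0 0.05; 0 0 0 0 0 0 0.05"

```text
time: 11.3
tool_pos: [0.4598, 0.2928, 0.2566]
ee_rot: [-1.574, 0.009, 0.117]
wrist_force: [0.0, 0.4, -0.0]
width: 0.0499
```

```bash
python3 -c "
from plan import *
plan([.463,-.034,.24],-1.545,14,.05)
"
```

```text
t 11.3 [0.4598 0.2928 0.2566] [-1.574  0.009  0.117] F [ 0.   0.4 -0. ] w 0.0499 q [ 0.46  0.08  1.28 -0.    1.79  0.35]
0.0007 0.1187 -0.0003 -0.0025 0.0013 -0.0232 0.05; 0.0007 0.1187 -0.0003 0.0003 0.0013 -0.0233 0.05; 0.0007 0.1187 -0.0003 0.0030 0.0013 -0.0231 0.05; 0.0007 0.1187 -0.0003 0.0058 0.0012 -0.0226 0.05; 0.0007 0.1187 -0.0003 0.0084 0.0012 -0.0218 0.05; 0.0007 0.1187 -0.0003 0.0109 0.0012 -0.0206 0.05; 0.0007 0.1187 -0.0003 0.0133 0.0012 -0.0192 0.05; 0.0007 0.1187 -0.0003 0.0155 0.0012 -0.0175 0.05; 0.0007 0.1187 -0.0003 0.0174 0.0012 -0.0155 0.05; 0.0007 0.1187 -0.0003 0.0191 0.0012 -0.0134 0.05; 0.0007 0.1187 -0.0003 0.0206 0.0012 -0.0110 0.05; 0.0007 0.1187 -0.0003 0.0217 0.0012 -0.0085 0.05; 0.0007 0.1187 -0.0003 0.0226 0.0012 -0.0059 0.05; 0.0007 0.1187 -0.0003 0.0231 0.0012 -0.0031 0.05
```

Request:
arm_command --series "0 0.119 0 -0.003 0.001 -0.023 0.05; 0 0.119 0 0 0.001 -0.023 0.05; 0 0.119 0 0.003 0.001 -0.023 0.05; 0 0.119 0 0.006 0.001 -0.023 0.05; 0 0.119 0 0.008 0.001 -0.022 0.05; 0 0.119 0 0.011 0.001 -0.021 0.05; 0 0.119 0 0.013 0.001 -0.019 0.05; 0 0.119 0 0.015 0.001 -0.017 0.05; 0 0.119 0 0.017 0.001 -0.015 0.05; 0 0.119 0 0.019 0.001 -0.013 0.05; 0 0.119 0 0.021 0.001 -0.011 0.05; 0 0.1 0 0.02 0 -0.008 0.05"

```text
time: 12.5
tool_pos: [0.4487, 0.0054, 0.2218]
ee_rot: [-1.637, 0.009, -1.346]
wrist_force: [0.3, -1.2, -0.4]
width: 0.0496
```

```bash
python3 -c "
from plan import *
plan([.462,-.034,.235],-1.545,3,.05)
"
```

```text
t 12.5 [0.4487 0.0054 0.2218] [-1.637  0.009 -1.346] F [ 0.3 -1.2 -0.4] w 0.0496 q [-0.1  -0.09  1.52 -0.01  1.78  1.24]
0.0223 0.0663 -0.0007 0.0138 -0.0046 0.0011 0.05; 0.0223 0.0663 -0.0007 0.0136 -0.0046 0.0021 0.05; 0.0223 0.0663 -0.0007 0.0135 -0.0045 0.0031 0.05
```

Request:
arm_command --series "0.022 0.066 0 0.013 -0.005 0.001 0.05; 0.022 0.066 0 0.013 -0.005 0.002 0.05; 0.022 0.066 0 0.013 -0.003 0.003 0.05; 0 0 0 0 0 0 0.05"

```text
time: 12.9
tool_pos: [0.4597, -0.0372, 0.2249]
ee_rot: [-1.592, 0.007, -1.56]
wrist_force: [0.1, 0.8, 0.6]
width: 0.0502
```

```bash
python3 -c "
from plan import *
from fit import S
p=robot.camera_params('wrist'); im=robot.snapshot('wrist'); 
plan([.462,-.034,.14],-1.545,6,.05)
q=[.552,-.032,.026]
t=np.linspace(0,6.28,30)
for P in (np.c_[-.09+.009*np.cos(t),.009*np.sin(t),0*t+.175],):
  u=proj(p,S(q,P)); cv2.polylines(im,[u.round().astype(np.int32)],True,(255,0,255),1)
cv2.imwrite('pics/w8.png',im)
for d in robot.spot_in('wrist','handle'): print(d['score'],toworld(p,d['centre']))
"
```

```text
t 12.95 [ 0.4594 -0.0364  0.2244] [-1.593  0.008 -1.558] F [-0.2  1.4  0.6] w 0.0498 q [-0.2  -0.1   1.52  0.    1.74  1.35]
0.0037 -0.0022 -0.0013 -0.0003 0.0141 0.0008 0.05; 0.0037 -0.0022 -0.0013 -0.0003 0.0141 0.0007 0.05; 0.0037 -0.0022 -0.0013 -0.0003 0.0141 0.0006 0.05; 0.0037 -0.0022 -0.0013 -0.0003 0.0141 0.0006 0.05; 0.0037 -0.0022 -0.0013 -0.0004 0.0141 0.0005 0.05; 0.0037 -0.0022 -0.0013 -0.0004 0.0141 0.0005 0.05
0.58 [ 0.46864565 -0.03547222  0.17739006]
```

View pics/w8.png

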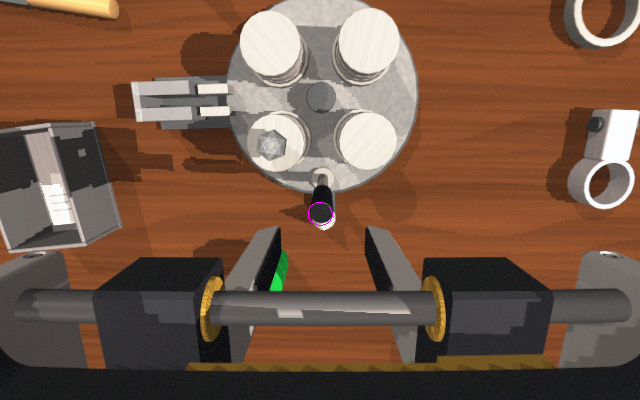

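Request:
arm_command --series "0.004 -0.002 -0.001 0 0.014 0.001 0.05; 0.004 -0.002 -0.001 0 0.014 0.001 0.05; 0.004 -0.002 -0.001 0 0.014 0.001 0.05; 0.004 -0.002 -0.001 0 0.014 0 0.05; 0.004 -0.002 -0.001 0 0.014 0 0.05; 0 0 0 0 0.010 0 0.05; 0 0 0 0 0 0 0.05"

```text
time: 13.7
tool_pos: [0.4595, -0.0294, 0.1362]
ee_rot: [-1.586, 0.01, -1.532]
wrist_force: [-0.9, 0.1, -0.0]
width: 0.0502
```

```bash
python3 -c "
from plan import *
plan([.462,-.034,.138],-1.545,1,.05)
im2=robot.snapshot('scene')[110:260,220:370]
im=robot.snapshot('side')[150:300,260:410]
cv2.imwrite('pics/s9.png',np.hstack([cv2.resize(i,(400,400),interpolation=cv2.INTER_CUBIC) for i in (im,im2)]))
"
```

```text
t 13.7 [ 0.4595 -0.0294  0.1362] [-1.586  0.01  -1.532] F [-0.9  0.1 -0. ] w 0.0502 q [-0.19 -0.08  1.67  0.01  1.56  1.34]
0.0148 0.0129 -0.0096 0.0046 -0.0018 0.0023 0.05
```

View pics/s9.png

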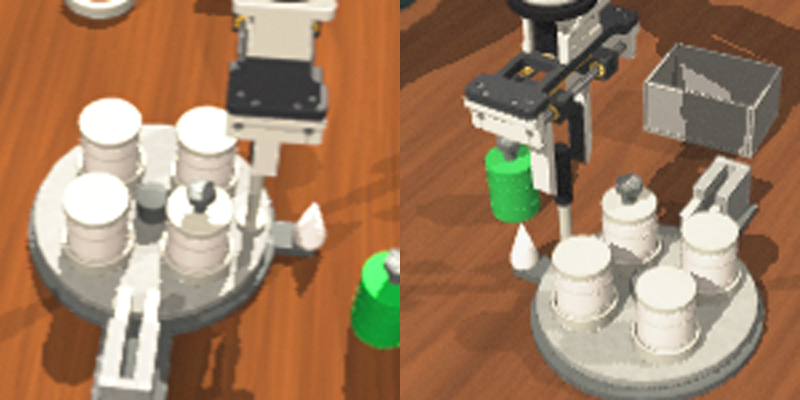

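Handle lies between the fingers (scene panel 563,180). Correct and close.

Request:
arm_command --series "0.015 0.013 -0.010 0.004 -0.001 0.003 0.04; 0 0 0 0 0 0 0.03; 0 0 0 0 0 0 0.022; 0 0 0 0 0 0 0.0; 0 0 0 0 0 0 0.0; 0 0 0 0 0 0 0.0; 0 0 0 0 0 0 0"

```text
time: 14.5
tool_pos: [0.4659, -0.0344, 0.1422]
ee_rot: [-1.561, -0.003, -1.547]
wrist_force: [0.1, 0.0, -0.5]
width: 0.0175
```

```bash
python3 -c "
from plan import *
plan([.462,-.034,.138],-1.545,1,.0)
o=robot.get_obs(); print(o['wrist_torque'])
"
```

```text
t 14.5 [ 0.4659 -0.0344  0.1422] [-1.561 -0.003 -1.547] F [ 0.1  0.  -0.5] w 0.0175 q [-0.19 -0.09  1.67 -0.    1.55  1.35]
-0.0102 -0.0017 0.0030 -0.0005 0.0042 -0.0039 0.0
[ 0.11236767  0.00872713 -0.02053685]
```

Request:
arm_command --series "0 -0.049 0 0.004 0.001 -0.001 0; 0 -0.049 0 0.004 0.001 -0.001 0; 0 -0.049 0 0.004 0 -0.001 0; 0 -0.049 0 0.004 0 0 0; 0 -0.049 0 0.004 0 0 0; 0 -0.049 0 0.004 0 0 0; 0 0 0 0 0 0 0"

```text
time: 15.2
tool_pos: [0.4692, -0.0565, 0.1422]
ee_rot: [-1.554, -0.003, -1.239]
wrist_force: [0.2, 0.2, -0.7]
width: 0.0175
```

```bash
cat > arc.py <<'E'
from plan import *
o=robot.get_obs(); d=o["tool_pos"][:2]-[.552,-.032]
print("r",np.hypot(*d).round(4),"theta",(np.arctan2(d[1],d[0])%(2*np.pi)-np.pi-.026).round(4), o["wrist_torque"].round(2))
def go(th,n): plan([.552-.09*np.cos(th+.026),-.032-.09*np.sin(th+.026),.140],-1.545+th,n,.0)
E
python3 -c "
from arc import *
go(.45,3)"
```

```text
r 0.0864 theta 0.2622 [-0.09  0.01  0.04]
t 15.2 [ 0.4692 -0.0565  0.1422] [-1.554 -0.003 -1.239] F [ 0.2  0.2 -0.7] w 0.0175 q [-0.24 -0.08  1.66  0.01  1.54  0.99]
-0.0056 -0.0480 0.0015 0.0056 0.0007 -0.0009 0.0; -0.0056 -0.0480 0.0015 0.0055 0.0007 -0.0012 0.0; -0.0056 -0.0480 0.0015 0.0054 0.0007 -0.0015 0.0
```

Request:
arm_command --series "-0.005 -0.046 0 0.0055 0.001 -0.001 0; -0.005 -0.046 0 0.0055 0.001 -0.001 0; -0.005 -0.046 0 0.0055 0 -0.001 0; 0 -0.046 0 0.0055 0 -0.001 0; 0 -0.046 0 0.005 0 0 0; 0 -0.046 0 0.005 0 0 0; 0 0 0 0 0 0 0"

```text
time: 15.9
tool_pos: [0.4821, -0.0834, 0.1422]
ee_rot: [-1.561, -0.002, -0.958]
wrist_force: [0.4, -1.3, -0.5]
width: 0.0174
```

```bash
python3 -c "
from arc import *
go(.785,4)"
```

```text
r 0.0868 theta 0.6077 [-0.14 -0.05 -0.02]
t 15.9 [ 0.4821 -0.0834  0.1422] [-1.561 -0.002 -0.958] F [ 0.4 -1.3 -0.5] w 0.0174 q [-0.29 -0.03  1.62  0.01  1.55  0.67]
-0.0025 -0.0494 0.0008 0.0040 0.0006 -0.0004 0.0; -0.0025 -0.0494 0.0008 0.0040 0.0006 -0.0006 0.0; -0.0025 -0.0494 0.0008 0.0039 0.0006 -0.0008 0.0; -0.0025 -0.0494 0.0008 0.0039 0.0006 -0.0010 0.0
```

Request:
arm_command --series "-0.003 -0.048 0 0.004 0 -0.001 0; -0.003 -0.048 0 0.004 0 -0.001 0; 0 -0.048 0 0.004 0 -0.001 0; 0 -0.048 0 0.004 0 -0.001 0; 0 0 0 0 0 0 0; 0 0 0 0 0 0 0"

```text
time: 16.5
tool_pos: [0.4908, -0.0937, 0.1422]
ee_rot: [-1.558, -0.001, -0.767]
wrist_force: [1.0, 0.1, -0.2]
width: 0.0176
```

```bash
cat > look.py <<'E'
from arc import *
import sys
n=sys.argv[1]
go(.785,1)
from fit import S
M4=62/1000; q=[.552,-.032,.026]; t=np.linspace(0,6.28,40)
ims={}
for c,(x,y,w,h) in {"scene":(240,130,130,130),"side":(255,170,130,130)}.items():
    im=robot.snapshot(c); cv2.imwrite(f"pics/{n}{c}.png",im); p=robot.camera_params(c)
    for d in robot.spot_in(c,"tin_bolt")[:3]:
        wd=toworld(p,d["centre"]); print(c,round(d["score"],2),wd.round(3))
    b=cv2.resize(im[y:y+h,x:x+w],None,fx=3,fy=3,interpolation=cv2.INTER_CUBIC)
    b0=b.copy()
    for ang in (np.pi,np.pi/2,0,-np.pi/2):
        P=S(q,np.c_[M4*np.cos(ang)+.0275*np.cos(t),M4*np.sin(ang)+.0275*np.sin(t),0*t+.098])
        cv2.polylines(b,[((proj(p,P)-[x,y]+.5)*3).round().astype(np.int32)],True,(0,0,255),1)
    ims[c]=b
cv2.imwrite(f"pics/{n}.png",np.hstack(list(ims.values())))
E
python3 look.py l1
```

```text
r 0.0869 theta 0.7638 [-0.1  -0.   -0.04]
t 16.5 [ 0.4908 -0.0937  0.1422] [-1.558e+00 -1.000e-03 -7.670e-01] F [ 1.   0.1 -0.2] w 0.0176 q [-0.31 -0.01  1.6   0.01  1.55  0.46]
-0.0123 -0.0070 0.0013 0.0019 0.0022 -0.0031 0.0
scene 0.78 [ 0.495 -0.044  0.098]
scene 0.52 [0.346 0.009 0.04 ]
scene 0.36 [ 0.571 -0.078  0.03 ]
side 0.86 [ 0.494 -0.014  0.096]
side 0.71 [0.345 0.051 0.074]
```

View pics/l1.png

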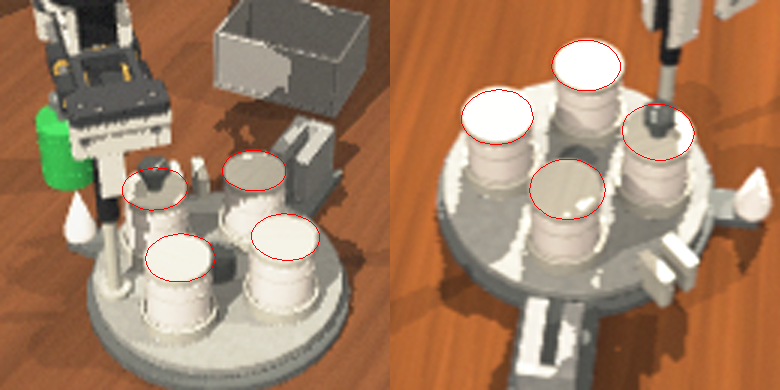

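```bash
cat > gfit.py <<'E'
from fit import *
from scipy.optimize import minimize
from scipy.ndimage import map_coordinates
t=np.linspace(0,2*np.pi,80,endpoint=False)
def grad(f):
    g=cv2.GaussianBlur(cv2.imread(f).astype(np.float32),(0,0),0.8)
    gx=cv2.Sobel(g,cv2.CV_32F,1,0)/8; gy=cv2.Sobel(g,cv2.CV_32F,0,1)/8
    return gx,gy
def score(c,G,q,al):
    s=0
    for k in range(4):
        a=al+np.pi/4+k*np.pi/2
        P=lambda R:proj(pc[c],S([q[0],q[1],0],np.c_[.062*np.cos(a)+R*np.cos(t),.062*np.sin(a)+R*np.sin(t),0*t+.098]))
        u=P(.0275); n=P(.030)-u; n/=np.linalg.norm(n,axis=1)[:,None]
        m=sum(np.abs(map_coordinates(G[0][...,i],u.T[::-1],order=1)*n[:,0]+map_coordinates(G[1][...,i],u.T[::-1],order=1)*n[:,1]) for i in range(3))
        s+=np.minimum(m,60).mean()
    return s
def run(c,f,al0):
    G=grad(f); best=None
    for d in(-.03,0,.03):
        r=minimize(lambda v:-score(c,G,v[:2],v[2]),[.552,-.032,al0+d],method="Nelder-Mead",options=dict(initial_simplex=[[.552,-.032,al0+d],[.556,-.032,al0+d],[.552,-.028,al0+d],[.552,-.032,al0+d+.05]],xatol=1e-5,fatol=1e-4))
        if best is None or r.fun<best.fun: best=r
    return best.x,best.fun
E
python3 - <<'E'
from gfit import *
for c in("scene","side"):
    a,fa=run(c,f"pics/{c}1.png",.026); b,fb=run(c,f"pics/l1{c}.png",.026+.77)
    print(c,a.round(4),round(fa,1),b.round(4),round(fb,1),"joint",round(b[2]-a[2],4))
E
```

```text
scene [ 0.5515 -0.0337  0.0303] -198.1 [ 0.5522 -0.0321  0.7825] -179.5 joint 0.7522
side [ 0.5515 -0.0332  0.0273] -204.8 [ 0.5515 -0.0335  0.7892] -190.8 joint 0.7619
```

Request:
arm_command --series "-0.006 -0.01 0 0.0012 0 -0.001 0; -0.006 -0.01 0 0.0012 0 -0.001 0; 0 0 0 0 0 0 0; 0 0 0 0 0 0 0"

```text
time: 17.1
tool_pos: [0.4919, -0.0951, 0.1422]
ee_rot: [-1.567, -0.0, -0.744]
wrist_force: [0.2, 0.4, -0.8]
width: 0.0176
```

```bash
sed -i 's/\[.552,-.032\]/[.5516,-.0333]/; s/np.pi-.026/np.pi-.028/' arc.py; python3 look.py l2;python3 - <<'E'
from gfit import *
for c in("scene","side"):
    a,fa=run(c,f"pics/{c}1.png",.026); b,fb=run(c,f"pics/l2{c}.png",.026+.77)
    print(c,b.round(4),round(fb,1),"joint",round(b[2]-a[2],4))
E
```

```text
r 0.0859 theta 0.7749 [ 0.23 -0.25  0.01]
t 17.1 [ 0.4919 -0.0951  0.1422] [-1.567 -0.    -0.744] F [ 0.2  0.4 -0.8] w 0.0176 q [-0.31 -0.    1.59  0.    1.55  0.44]
-0.0036 0.0162 0.0003 0.0000 0.0022 -0.0029 0.0
scene 0.95 [ 0.495 -0.046  0.098]
scene 0.86 [0.347 0.013 0.044]
side 0.86 [0.346 0.053 0.071]
side 0.84 [ 0.492 -0.014  0.094]
scene [ 0.5516 -0.0324  0.8   ] -181.6 joint 0.7696
side [ 0.5516 -0.0333  0.8038] -189.3 joint 0.7765
```

Request:
arm_command --series "0 -0.005 0 0.0012 0 0 0; 0 0 0 0 0 0 0; 0 0 0 0 0 0 0; 0 0 0 0 0 0 0"

```text
time: 17.7
tool_pos: [0.4928, -0.0959, 0.1422]
ee_rot: [-1.567, -0.0, -0.739]
wrist_force: [0.1, 0.7, -1.3]
width: 0.0176
```

```bash
python3 look.py l3;python3 - <<'E'
from gfit import *
for c in("scene","side"):
    a,fa=run(c,f"pics/{c}1.png",.026); b,fb=run(c,f"pics/l3{c}.png",.026+.77)
    print(c,b.round(4),round(fb,1),"joint",round(b[2]-a[2],4))
E
```

```text
r 0.0859 theta 0.7889 [ 0.23 -0.32  0.03]
t 17.7 [ 0.4928 -0.0959  0.1422] [-1.567 -0.    -0.739] F [ 0.1  0.7 -1.3] w 0.0176 q [-0.31 -0.    1.59  0.    1.55  0.43]
-0.0041 0.0212 0.0001 -0.0012 0.0022 -0.0029 0.0
scene 0.73 [ 0.496 -0.049  0.097]
scene 0.7 [0.345 0.012 0.045]
scene 0.22 [ 0.565 -0.111  0.093]
side 0.67 [ 0.49  -0.019  0.095]
side 0.67 [0.345 0.052 0.068]
scene [ 0.5523 -0.0326  0.8183] -182.6 joint 0.7879
side [ 0.5517 -0.033   0.8082] -185.1 joint 0.7809
```

View pics/l3.png

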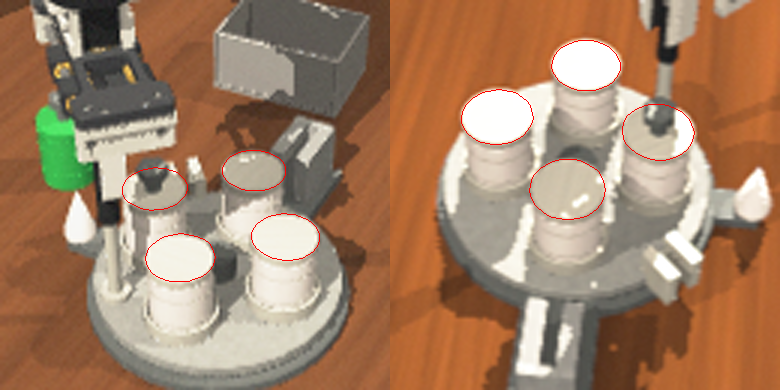

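View pics/l3side.png

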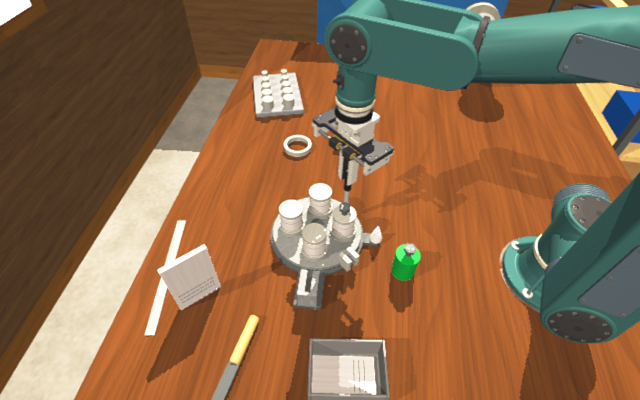

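View pics/l3scene.png

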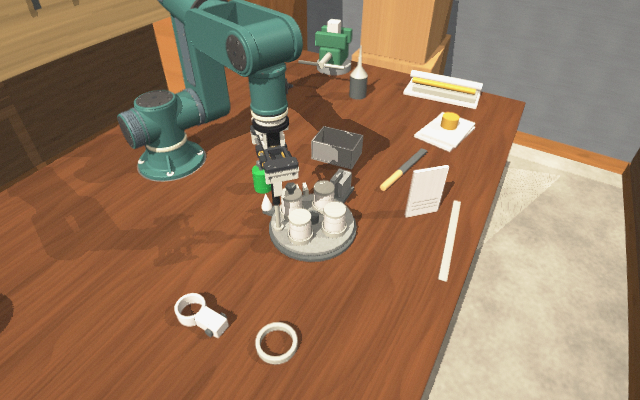

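The pictures show four seated tins with the bolt tin at the nose. The plate lies flat in the bin, the handle is gripped, and the bystanders are where they were. I'm handing in.

```bash
python3 -c "
from bench import robot
o=robot.get_obs(); print(o['time'],o['width'],o['wrist_force'])
print(robot.close_job())"
```

```text
17.9 0.017263342992866044 [ 0.39333966  1.46214195 -0.92345308]
the job is handed in; nothing more can be done
None
```

The job was handed in at 17.9 s. I drew the smaller plate straight up out of the holder and laid it flat in the grey bin. Then I gripped the handle and turned the stand about +45° until the white hex-bolt tin faced the nose, and finished with the handle still held.

**Last checks:**
- **Turn:** lid fits gave 0.788 rad (scene camera) and 0.781 rad (side camera), and the arm pose gave 0.789 rad. The target was 0.785 rad.
- **Grip and force:** the fingers were at 17.3 to 17.6 mm on the 18 mm handle. The wrist force read under 3 N in every report.
- **Scene:** all four tins were seated, the plate lay inside the bin, and the bystanders and look-alikes had not visibly moved.

**Disagreements:**
- **Camera spread:** the two cameras differ by about 0.4° on the turn. Beyond that, the tin's own play in its seat (1 to 1.5 mm) was not measured separately.
- **Grip offset:** the grip sits about 4 mm nearer the stand's centre than the handle's axis, still within the pads.

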